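Post the spent cleaner cassette through the sprung flap of the return box

TASK

Take the spent connector-cleaner cassette that stands on end on the bench and push it, still in the grip, down through the sprung flap in the top of the return box; then let go so that it drops right inside and the flap snaps shut behind it. Do not shift the block of hex keys.

Things in the scene. Friction and masses are not known exactly. Their poses are not given: they have to be found in the camera images.
- cassette_center (a point): centre of the cleaner cassette: loose, cream plastic case with a dark face towards the robot, standing on end, 112 mm high, 60 mm wide, 31 mm thick, about 160 g; this point is 56 mm up. Its y axis points up, z is level across the thickness, x level along the width. A small blue lever juts 10 mm from the -x side, 9 to 43 mm above the bench. Grasp from above across the thickness, near the upper end.
- mouth (a point): centre of the posting slot, level with the top of the return box, 195 mm above the bench, z up. Box: fixed, grey sheet metal, clear front, 124 mm (x) by 160 mm (y), inner floor 192 mm below this point. Slot: 105 mm along y, 56 mm along x; plate 4 mm thick, flap just below it. The cassette goes in on end, its width along the slot (y), its thickness along x, either way round.
- flap (a joint): angle of the aluminium flap under the slot, rad: 0 = shut, level; up to 1.5 as it swings down about the slot's +x edge, then reaching 60 mm below the box top. A light spring (0.02 to 0.03 N m) shuts it; about 2 N opens it. With the cassette 65 to 75 mm in, the flap is wide open, and once let go the cassette falls in by its weight. Should it hang, closed fingers can push it down.
- key_block_center (a point): a bystander: centre of the pale metal block that holds five hex keys upright; loose, 36 x 60 mm, 26 mm high, 82 mm with the keys; this point is 13 mm above the bench. (A tall, solid lapping machine fills the left end of the bench, beyond y = 0.5 m: lead the arm round it.)
Not all that is in view belongs to the job. What is shaped like the part that bears cassette_center but red is not meant.

How it is judged:
On the way:
1. the flap is pushed open (more than 0.6 rad) by the cassette while the fingers are on the cassette (value of joint flap above 0.6 rad and contact force between the fingers and cassette above 0.3 N and horizontal distance between cassette_center and mouth below 0.03 m), for 0.1 s.
At the end, for the whole second after the job is handed in: The cassette lies at rest inside the return box, its centre more than 90 mm below the slot, and the flap has shut behind it (less than 0.1 rad) (z of cassette_center in the frame of mouth below -0.09 m and x of cassette_center in the frame of mouth between -0.06 and 0.06 m and y of cassette_center in the frame of mouth between -0.08 and 0.08 m and value of joint flap below 0.1 rad and linear speed of cassette below 0.02 m/s); the robot touches nothing.
It fails at once if the block of hex keys is shifted by more than 30 mm (distance of key_block_center from where it was at the start of the episode above 0.03 m).
It also fails if it takes over 42 s, if anything falls off the work surface, if the arm or the gripper's body presses on something with over 40 N, if the wrist force passes 120 N, or if a joint passes its speed limit or range.

ROBOT

A 6-joint arm with a two-finger parallel gripper is mounted at the origin on a cart in front of the work surface, level with it; the furniture and walls round the work are solid. World frame = base frame: x ahead of the robot, y to its left, z up, the work surface at z = 0. Lengths are in m, angles in rad, forces in N, time in s.
With the tool pointing down it reaches from about 0.3 to 0.875 m from the base axis. Payload 6.4 kg.
Tool frame: the origin (TCP) lies between the finger pads; the fingertips stand 8 mm ahead of it and the grasp point (between the pads) lies 11 mm behind it (ctrl.finger_overhang is the distance from the TCP to the fingertips, in m); z points along the fingers, y is the line along which they close (so a half turn about z gives the same grasp; the last joint's range is limited). The gripper opens to 85 mm and grips with 20 to 120 N. Pads are 22 mm wide; open, the fingers measure 114 mm over their backs; the gripper's body (76 mm by 85 mm) begins 54 mm behind the grasp point. The pads swing forward as they close: fully open they stand 13 mm farther back than shut.
Start: joints at [-1.482, 0.181, 1.607, -0, 1.354, -0.206], TCP at [0.167, -0.55, 0.209] pointing down, gripper open.
Joint ranges: [-2.99, 2.99], [-0.89, 2.07], [0.3, 2.58], [-1.14, 4.28], [0, 2.63], [-3.12, 3.12]. Speed limits (rad/s): [2.57, 2.57, 3.01, 3.14, 3.14, 3.14].

INTERFACE

Orientations are given as a unit quaternion [w, x, y, z].
In Python, from bench import ctrl, camera gives the robot as it stands.
- The arm moves only by the shell command python3 -m pendant 'ROWS' [OPENING]. ROWS is JSON, a list of rows, each a list of 6 numbers: the shift along the world's x, y, z normalised to -1 to 1, where 1 is 200 mm, then the turn, a rotation vector about the world's x, y, z normalised to -1 to 1, where 1 is pi/2 rad. In form: [[dx, dy, dz, rx, ry, rz], ...]. A call has exactly 10 rows; each row shifts and turns the commanded pose from where the row before left it; what a row does not reach is not made up. A row lasts 1/8 s, in which the tool goes at most 62.5 mm and 10.7 degrees, less where a joint would pass 70% of its speed; a pose out of reach is approached as far as the arm can. A call with a number of a shift or a turn outside -1 to 1 is refused whole. A call with a gripper value outside its range is refused whole. OPENING is the opening, from -1 (shut) to 1 (fully open), set as the call begins (- or left out, the last holds). The fingers move at their own pace and stop on an object; the grip force is fixed at half the most. Time passes only in rows, so rows that do not move let the fingers close, or fill a call up. It gives the time, the measured TCP pose, the force, the opening and the grip force at its end, in the units of the state.
- ctrl.get_obs(): the state, without advancing time (a new reading comes with each control period).
- camera(name): name is "scene" or "side" or "wrist"; returns a dict with "color" (480x640x3 uint8, blue, green, red), "fx", "fy", "cx", "cy" (pixels), "xyz" and "rotation" of the camera in the world; the wrist camera has in their place "hand_eye" (4x4, takes a point from camera to tool coordinates, whose origin is the TCP and whose axes are the flange's). Camera axes: x right, y down, z forward; pixel columns grow to the right and rows downward; lengths in m; the calibration is good to about 2 mm. A picture is of the moment at which its call begins: read the wrist's pose just before it. There is no depth.
- ctrl.hand_in(): hands the job in; it is judged then, once.
The state is a dict: "time_s": time; "q": joint angles; "dq": joint speeds; "joint_efforts": joint torques, N m; "eef_pos": TCP position; "eef_rot": TCP orientation; "wrist_force": force on the tool from outside, world axes, zero at the start; "torque": the same for the moment, N m; "opening": opening from 0.0 (shut) to 1.0 (fully open); "grasp_force": force on a finger pad.
Only numpy, scipy, OpenCV 4.12 (cv2) and the standard library are available. Lean on these libraries where they do the work, as an engineer would, in place of code of your own. Each camera call takes 0.05 s, during which the arm holds its last target. There are 200 camera calls.

## Working session

There is one attempt and no reset: what is moved stays moved. The work goes in short steps, Python scripts to look and compute and a shell command to move; the robot and the scene stay as the last step left them, time stands still between calls to the robot, and variables do not carry over. Pictures are saved under pics/ and viewed, at most 10 in all, crops included, and the job is handed in when it is done.

```bash
mkdir -p pics; ls; cat > h.py <<'E'
import numpy as np, cv2
from scipy.spatial.transform import Rotation as R
from bench import ctrl, camera
def ray(c,u,v,obs=None):
    d=np.array([(u-c['cx'])/c['fx'],(v-c['cy'])/c['fy'],1.])
    if 'hand_eye' in c:
        w,x,y,z=obs['eef_rot']; T=np.eye(4); T[:3,:3]=R.from_quat([x,y,z,w]).as_matrix(); T[:3,3]=obs['eef_pos']
        T=T@np.array(c['hand_eye']); return T[:3,3],T[:3,:3]@d
    r=np.array(c['rotation'])
    if r.shape!=(3,3): r=R.from_quat([r[1],r[2],r[3],r[0]]).as_matrix()
    return np.array(c['xyz']),r@d
def onz(c,u,v,z,obs=None):
    o,d=ray(c,u,v,obs); return o+d*(z-o[2])/d[2]
E
python3 - <<'E'
from h import *
import pickle
o=ctrl.get_obs(); print(o)
for n in ['scene','side']:
    c=camera(n); cv2.imwrite(f'pics/{n}0.png',c['color']); pickle.dump(c,open(n+'.pkl','wb'))
    print(n,c['fx'],c['xyz'],c['rotation'])
E
```

```text
pics
{'time_s': 0.0, 'q': array([-1.48229721e+00,  1.81586219e-01,  1.60798201e+00,  1.97495321e-05,
        1.35375210e+00, -2.06294616e-01]), 'dq': array([-6.08185441e-04,  9.08215485e-04,  7.09996847e-04, -2.52124935e-05,
       -2.31470833e-05, -7.77783491e-04]), 'joint_efforts': array([-5.01109516e-04, -4.44871294e+01, -3.51341379e+01, -3.10543564e-04,
        9.08612536e-03, -9.24862491e-06]), 'eef_pos': array([ 0.16703711, -0.54961336,  0.20817132]), 'eef_rot': array([-8.61772461e-04,  9.89156679e-01,  1.46861559e-01,  6.04732234e-05]), 'wrist_force': array([-1.06995631,  0.3283245 , -0.47264095]), 'torque': array([ 0.00072794, -0.00130343,  0.06459347]), 'grasp_force': 0.0, 'opening': 1.0019852945040122}
scene 549.1419013372363 [0.14875553 0.60768617 0.69090256] [ 0.17413467 -0.36933364  0.8252673  -0.39013288]
side 501.78120345546483 [1.05238855 0.35698196 0.83807502] [-0.16502959  0.51890865  0.79951748 -0.25351696]
```

View pics/scene0.png

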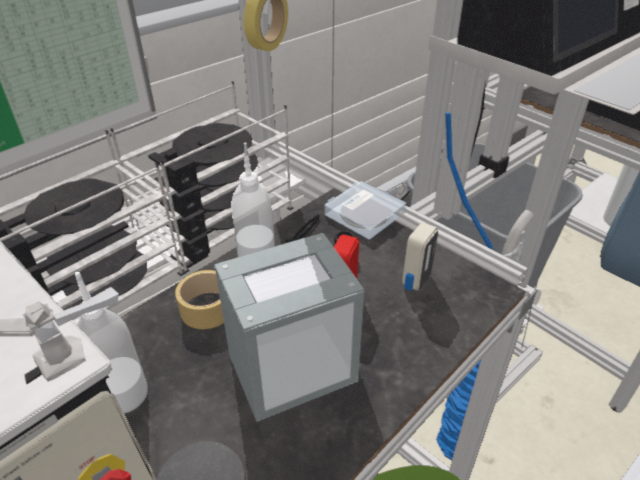

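View pics/side0.png

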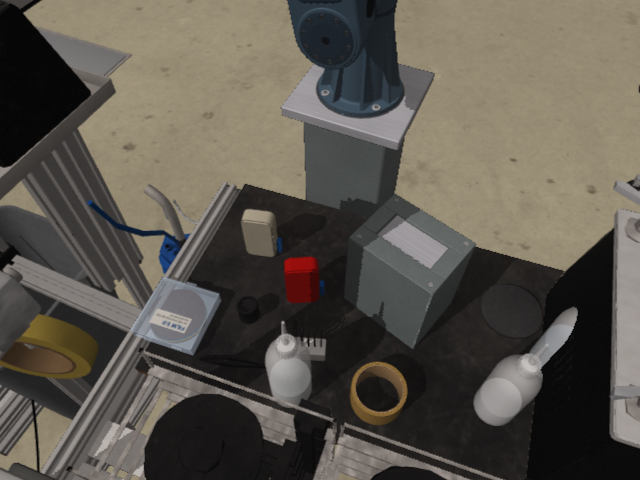

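The cream cassette is at about (420,256) in scene and (260,232) in side. The slot centre is at about (290,278) in scene and (416,243) in side. The red decoy is at (302,280) in side, and the hex-key block at (315,348) in side is beyond the box. Next I'll enlarge these areas to pick corners.

```bash
python3 - <<'E'
from h import *
import pickle
s=pickle.load(open('scene.pkl','rb'))['color'];d=pickle.load(open('side.pkl','rb'))['color']
def crop(im,x,y,w,h,k):
    a=cv2.resize(im[y:y+h,x:x+w],None,fx=k,fy=k,interpolation=cv2.INTER_CUBIC)
    for i in range(0,w,20): cv2.putText(a,str(x+i),(i*k,8),0,.3,(0,255,0)); cv2.line(a,(i*k,8),(i*k,14),(0,255,0))
    for i in range(0,h,20): cv2.putText(a,str(y+i),(0,i*k+4),0,.3,(0,255,0)); cv2.line(a,(20,i*k),(26,i*k),(0,255,0))
    return a
A=np.zeros((600,800,3),np.uint8)
for im,r,p in [(s,(210,230,160,90,3),(0,0)),(s,(390,215,60,85,3),(500,0)),(d,(340,190,145,105,3),(0,300)),(d,(235,200,60,65,4),(500,300))]:
    a=crop(im,*r); A[p[1]:p[1]+a.shape[0],p[0]:p[0]+a.shape[1]]=a
cv2.imwrite('pics/c.png',A)
E
```

```text
Traceback (most recent call last):
ValueError: could not broadcast input array from shape (315,435,3) into shape (300,435,3)
```

```bash
python3 - <<'E'
from h import *
import pickle
s=pickle.load(open('scene.pkl','rb'))['color'];d=pickle.load(open('side.pkl','rb'))['color']
def crop(im,x,y,w,h,k):
    a=cv2.resize(im[y:y+h,x:x+w],None,fx=k,fy=k,interpolation=cv2.INTER_CUBIC)
    for i in range(0,w,20): cv2.putText(a,str(x+i),(i*k,8),0,.3,(0,255,0)); cv2.line(a,(i*k,8),(i*k,14),(0,255,0))
    for i in range(0,h,20): cv2.putText(a,str(y+i),(0,i*k+4),0,.3,(0,255,0)); cv2.line(a,(20,i*k),(26,i*k),(0,255,0))
    return a
A=np.zeros((600,800,3),np.uint8)
for im,r,p in [(s,(210,230,160,90,3),(0,0)),(s,(390,215,60,85,3),(500,0)),(d,(340,190,145,100,3),(0,300)),(d,(235,200,60,65,4),(500,300))]:
    a=crop(im,*r); A[p[1]:p[1]+a.shape[0],p[0]:p[0]+a.shape[1]]=a
cv2.imwrite('pics/c.png',A)
E
```

```text
(no output)
```

View pics/c.png

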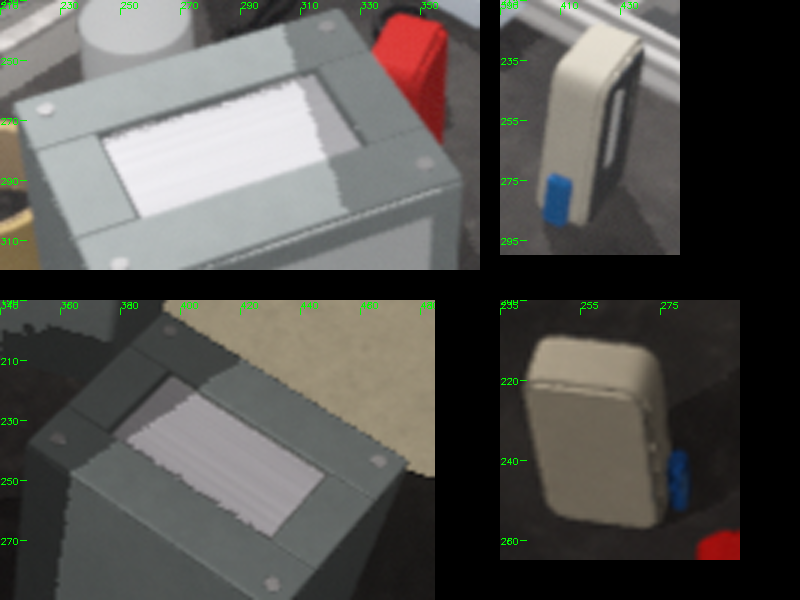

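Slot rim corners in scene are about (244,275), (315,255), (332,279) and (257,302), and the four lid screws show in both views. The cassette's top corners in side are about (246,210), (274,211), (242,221) and (270,222). Its lever is on the right in side, which is +y.

```bash
python3 - <<'E'
from h import *
import pickle
np.set_printoptions(precision=4,suppress=True)
C={n:pickle.load(open(n+'.pkl','rb')) for n in ['scene','side']}
def P(n,l,z,t):
    p=np.array([onz(C[n],u,v,z)[:2] for u,v in l]); print(t,n,p.tolist() if 0 else p.round(4).reshape(-1),'mean',p.mean(0))
P('scene',[(225,266.3),(319,238.7),(351.7,284),(250,317.7)],.196,'screws')
P('side',[(396.7,200),(359.3,236),(466,243.7),(430.7,284.3)],.196,'screws')
P('scene',[(244,275),(315,255),(332.3,279),(256.7,302.3)],.195,'slot')
P('side',[(246.3,210),(273.8,211),(270,222.5),(241.8,220.8)],.112,'casstop')
P('side',[(248.3,255.5),(275,257)],.0,'cassbot')
def k(x,y): return (390+(x-500)/3,215+y/3)
P('scene',[k(595,27),k(643,45),k(600,78),k(555,65)],.112,'casstop')
P('scene',[k(545,215),k(582,225)],.0,'cassbot')
P('side',[(315,348)],.02,'keys')
P('side',[(302,264)],.11,'red')
# two-view triangulated height check on screw mean
E
```

```text
screws scene [0.633  0.348  0.5928 0.2175 0.4975 0.2461 0.5374 0.3767] mean [0.5652 0.2971]
screws side [0.4979 0.2493 0.5934 0.2196 0.539  0.3786 0.6334 0.3495] mean [0.5659 0.2992]
slot scene [0.6035 0.3384 0.5714 0.2437 0.5214 0.2577 0.5533 0.3551] mean [0.5624 0.2987]
casstop side [ 0.5631 -0.0134  0.5443  0.0346  0.5714  0.0407  0.5891 -0.0085] mean [0.567  0.0133]
cassbot side [ 0.5903 -0.0092  0.5716  0.0417] mean [0.581  0.0163]
casstop scene [ 0.5812 -0.0044  0.5528 -0.0119  0.5502  0.028   0.5739  0.0379] mean [0.5645 0.0124]
cassbot scene [0.5678 0.037  0.5478 0.027 ] mean [0.5578 0.032 ]
keys side [0.7259 0.2005] mean [0.7259 0.2005]
red side [0.6287 0.1326] mean [0.6287 0.1326]
```

```bash
python3 -m pendant '[[0.12,0.17,0,0,0,0.104],[0.12,0.17,0,0,0,0.104],[0.12,0.17,0,0,0,0.104],[0.12,0.17,0,0,0,0.104],[0.12,0.17,0,0,0,0.104],[0.12,0.17,0,0,0,0.104],[0.12,0.17,0,0,0,0.104],[0.12,0.17,0,0,0,0.104],[0.12,0.17,0,0,0,0.104],[0.12,0.17,0,0,0,0.104]]' 1
```

```text
time_s: 1.35
eef_pos: [0.4075, -0.2088, 0.2088]
eef_rot: [-0.0, 0.568, 0.823, 0.0]
wrist_force: [0.1, 0.0, -0.3]
opening: 0.995
grasp_force: 0.0
```

```bash
python3 -m pendant '[[0.09,0.12,0,0,0,0],[0.09,0.12,0,0,0,0],[0.09,0.12,0,0,0,0],[0.09,0.12,0,0,0,0],[0.09,0.12,0,0,0,0],[0.09,0.12,0,0,0,0],[0.09,0.12,0,0,0,0],[0.09,0.12,0,0,0,0],[0,0,0,0,0,0],[0,0,0,0,0,0]]' 1
python3 - <<'E'
from h import *
import pickle
o=ctrl.get_obs(); c=camera('wrist'); pickle.dump((o,c),open('w.pkl','wb')); cv2.imwrite('pics/w1.png',c['color']); print(o['q'],R.from_quat(np.roll(o['eef_rot'],-1)).as_matrix().round(4))
E
```

```text
time_s: 2.6
eef_pos: [0.5505, -0.0184, 0.2086]
eef_rot: [-0.0, 0.57, 0.822, -0.0]
wrist_force: [-0.8, -1.0, -0.1]
opening: 1.0
grasp_force: 0.0
[-2.48670055e-01  1.28352531e-01  1.66775364e+00 -4.37548401e-04
  1.34657578e+00 -6.06581411e-01] [[-3.504e-01  9.366e-01 -1.200e-03]
 [ 9.366e-01  3.504e-01 -1.000e-04]
 [ 3.000e-04 -1.100e-03 -1.000e+00]]
```

View pics/w1.png

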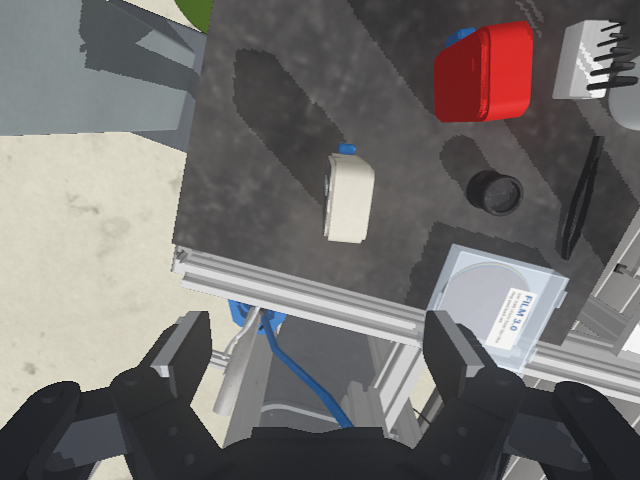

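The wrist view shows the cassette top at about (350,200), with the lever at (347,149) and the red decoy at (485,72).

```bash
python3 - <<'E'
from h import *
import pickle
o,c=pickle.load(open('w.pkl','rb')); im=c['color'].astype(int)
b,g,r=im[...,0],im[...,1],im[...,2]
m=((r-b>10)&(r>140)).astype(np.uint8); m[:130]=0;m[260:]=0;m[:,:300]=0;m[:,400:]=0
n,l,st,_=cv2.connectedComponentsWithStats(m); k=1+st[1:,4].argmax(); print(st[k])
pts=np.argwhere(l==k)[:,::-1].astype(np.float32)
for z in (.112,):
    w=np.array([onz(c,u,v,z,o)[:2] for u,v in pts]).astype(np.float32)
    (cx,cy),s,a=cv2.minAreaRect((w*1000)); print(z,cx,cy,s,a)
    B=cv2.boxPoints(((cx,cy),s,a)); print(B)
w=w*1000
# row-wise ends along the width
C=np.cov(w.T); e=np.linalg.eigh(C)[1][:,1]; print('pca yaw',np.degrees(np.arctan2(e[1],e[0])), w.mean(0))
cv2.imwrite('pics/w2.png',cv2.resize(c['color'][130:260,290:410],None,fx=4,fy=4,interpolation=2))
E
```

```text
[ 324  162   51   82 3326]
0.112 563.5797729492188 12.93046760559082 (31.489965438842773, 58.77681350708008) 14.646956443786621
[[540.9153    37.382504]
 [555.7777   -19.484196]
 [586.24426  -11.521568]
 [571.38184   45.34513 ]]
pca yaw 105.27857697540387 [563.30225   13.437907]
```

View pics/w2.png

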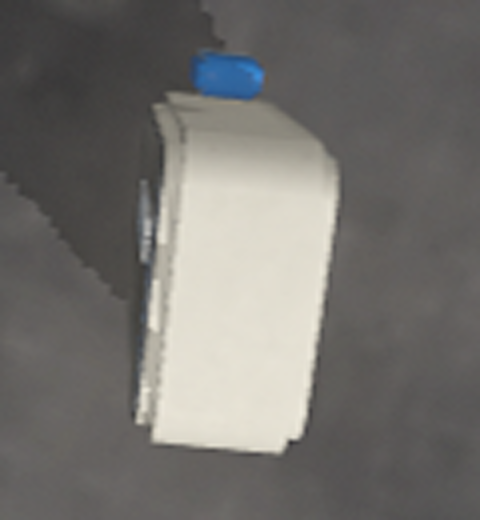

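```bash
python3 - <<'E'
from h import *
import pickle
o,c=pickle.load(open('w.pkl','rb'))
f=lambda x,y:onz(c,290+x/4,130+y/4,.112,o)[:2]*1000
for a,b in [((337,175),(303,435)),((180,165),(153,440))]:
    p,q=f(*a),f(*b); d=p-q; print(p,q,np.degrees(np.arctan2(d[1],d[0]))-90)
E
```

```text
[572.30158742  38.92017801] [585.3987417   -7.64710311] 15.708759223039749
[545.63076812  30.80332873] [559.46839959 -18.40806712] 15.70532154928442
```

```bash
python3 -m pendant '[[0.036,0.076,0,0,0,-0.022],[0.036,0.076,0,0,0,-0.022],[0,0,-0.1,0,0,0],[0,0,-0.1,0,0,0],[0,0,-0.1,0,0,0],[0,0,-0.1,0,0,0],[0,0,-0.1,0,0,0],[0,0,-0.093,0,0,0],[0,0,0,0,0,0],[0,0,0,0,0,0]]' 1
```

```text
time_s: 3.9
eef_pos: [0.5659, 0.0119, 0.0911]
eef_rot: [0.0, 0.598, 0.801, 0.0]
wrist_force: [0.7, 0.1, -0.4]
opening: 1.003
grasp_force: 0.0
```

```bash
python3 -m pendant '[[0,0,0,0,0,0],[0,0,0,0,0,0],[0,0,0,0,0,0],[0,0,0,0,0,0],[0,0,0,0,0,0],[0,0,0,0,0,0],[0,0,0,0,0,0],[0,0,0,0,0,0],[0,0,0,0,0,0],[0,0,0,0,0,0]]' -1
python3 - <<'E'
from h import *
c=camera('wrist'); a=c['color']; b=camera('side')['color']; cv2.imwrite('pics/g1.png',np.hstack([cv2.resize(a,(440,330)),cv2.resize(b[150:350,180:400],(360,330))]))
E
```

```text
time_s: 5.15
eef_pos: [0.5655, 0.0122, 0.0905]
eef_rot: [-0.0, 0.598, 0.801, 0.0]
wrist_force: [-0.0, 0.1, -0.6]
opening: 0.001
grasp_force: 0.0
```

View pics/g1.png

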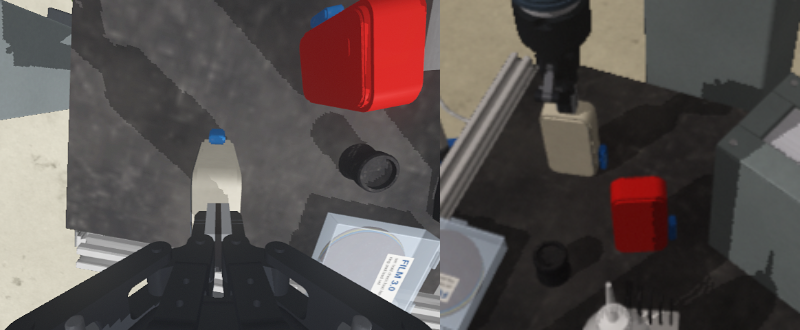

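The fingers closed fully without gripping (opening 0.001). I need to find out whether the cassette moved and where the tips are relative to it.

```bash
python3 - <<'E'
from h import *
o=ctrl.get_obs(); print(o['eef_pos'],o['opening'],ctrl.finger_overhang)
out=[]
for n,(x,y,w,h) in [('side',(220,180,80,90)),('scene',(370,200,80,90)),('wrist',(240,180,160,180))]:
    c=camera(n); im=c['color'].copy()
    for dz,col in [(0,(0,255,0)),(-.008,(0,0,255)),(.011,(255,0,255))]:
        p=o['eef_pos']+[0,0,dz]
        if n=='wrist':
            w_,a,b_,cc=o['eef_rot'];Rt=R.from_quat([a,b_,cc,w_]).as_matrix(); t=Rt.T@(p-o['eef_pos']); H=np.array(c['hand_eye']); q=H[:3,:3].T@(t-H[:3,3])
        else:
            r=np.array(c['rotation']); r=R.from_quat(np.roll(r,-1)).as_matrix(); q=r.T@(p-c['xyz'])
        u,v=c['fx']*q[0]/q[2]+c['cx'],c['fy']*q[1]/q[2]+c['cy']; print(n,dz,u,v)
        cv2.circle(im,(int(round(u)),int(round(v))),0,col,-1)
    out.append(cv2.resize(im[y:y+h,x:x+w],(266,300),interpolation=cv2.INTER_NEAREST))
cv2.imwrite('pics/g2.png',np.hstack(out))
E
```

```text
[0.56546951 0.01221534 0.09047505] -0.00292009938462877 0.008
side 0 259.0002859868527 222.41389687902458
side -0.008 259.42214002945866 225.00887648776856
side 0.011 258.41064890152734 218.78682197054079
scene 0 420.9632356988218 242.37243563334226
scene -0.008 420.4258213952325 245.96263820836072
scene 0.011 421.7118600789023 237.37124165853328
wrist 0 317.05545296611973 292.345223876525
wrist -0.008 317.04919754961287 285.5986745832446
wrist 0.011 317.0649609540402 302.5997143833399
```

View pics/g2.png

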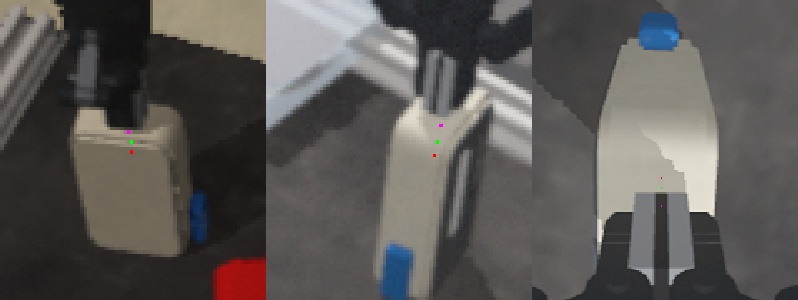

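The fingertips appear to sit at the cassette's top face (side ≈(258,218), scene ≈(421,234)), about 25 mm higher than the stated TCP implies. I'll lift straight up with the fingers shut and triangulate the tips.

```bash
python3 -m pendant '[[0,0,0.1,0,0,0],[0,0,0.1,0,0,0],[0,0,0.1,0,0,0],[0,0,0.1,0,0,0],[0,0,0,0,0,0],[0,0,0,0,0,0],[0,0,0,0,0,0],[0,0,0,0,0,0],[0,0,0,0,0,0],[0,0,0,0,0,0]]' -1
python3 - <<'E'
from h import *
import pickle
o=ctrl.get_obs(); print(o['eef_pos'],o['opening'],o['q'])
out=[];S={}
for n,(x,y,w,h) in [('side',(220,150,90,100)),('scene',(370,150,90,100)),('wrist',(230,150,180,200))]:
    c=camera(n); S[n]=c; im=c['color'].copy()
    a=cv2.resize(im[y:y+h,x:x+w],(266,296),interpolation=2); k=266/w
    for i in range(0,w,10): cv2.line(a,(int(i*k),0),(int(i*k),9 if i%50==0 else 4),(0,255,0))
    for i in range(0,h,10): cv2.line(a,(0,int(i*k)),(9 if i%50==0 else 4,int(i*k)),(0,255,0))
    out.append(a)
pickle.dump((o,S),open('t.pkl','wb'))
cv2.imwrite('pics/g3.png',np.hstack(out))
E
```

```text
time_s: 6.65
eef_pos: [0.5654, 0.0122, 0.1703]
eef_rot: [-0.0, 0.598, 0.801, -0.0]
wrist_force: [0.1, -0.4, 0.5]
opening: -0.002
grasp_force: 0.0
[0.56543255 0.01219236 0.1703266 ] -0.0024095715285714935 [-1.88269889e-01  1.97436924e-01  1.66893300e+00  9.38599261e-06
  1.27545826e+00 -4.76751831e-01]
```

View pics/g3.png

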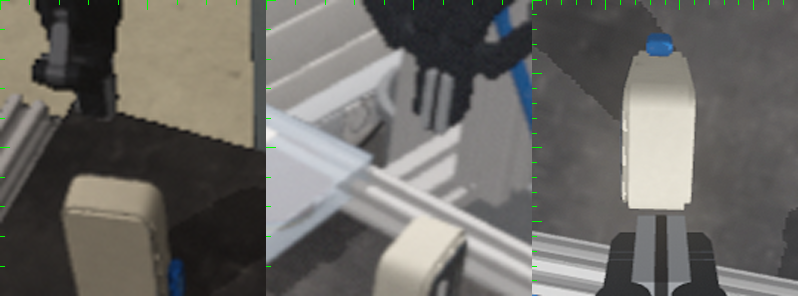

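```bash
python3 - <<'E'
from h import *
import pickle
np.set_printoptions(precision=4,suppress=True)
o,S=pickle.load(open('t.pkl','rb'))
def tri(*a):
    A=np.zeros((3,3));b=np.zeros(3);L=[]
    for n,u,v in a:
        p,d=ray(S[n],u,v,o); d=d/np.linalg.norm(d); M=np.eye(3)-np.outer(d,d); A+=M;b+=M@p;L.append((p,d))
    x=np.linalg.solve(A,b); print(a,x,[float(np.linalg.norm(np.cross(x-p,d)).round(4)) for p,d in L])
tri(('side',253.8,189.9),('scene',427.8,194.7))
tri(('side',253.8,189.9),('scene',427.8,194.7),('wrist',230+129/1.478,150+216/1.478))
# cassette top corners: side vs wrist: lever-end/back etc.
k=2.956
tri(('side',220+158/k,150+222/k),('wrist',230+(694-532)/1.478,150+95/1.478))
tri(('side',220+66/k,150+210/k),('wrist',230+(690-532)/1.478,150+208/1.478))
print('tip predicted',o['eef_pos']-[0,0,.008])
print(S['wrist']['hand_eye'])
w=S['wrist']
for p in ((690,208),(627,208),(694,105),(632,85)): print(onz(w,230+(p[0]-532)/1.478,150+p[1]/1.478,.112,o))
E
```

```text
(('side', 253.8, 189.9), ('scene', 427.8, 194.7)) [0.5673 0.0127 0.1867] [0.002, 0.002]
(('side', 253.8, 189.9), ('scene', 427.8, 194.7), ('wrist', 317.2801082543978, 296.14343707713124)) [0.5659 0.0144 0.1863] [0.0021, 0.0033, 0.0035]
(('side', 273.4506089309878, 225.10148849797025), ('wrist', 339.60757780784843, 214.27604871447903)) [0.5713 0.0434 0.107 ] [0.0036, 0.0036]
(('side', 242.3274695534506, 221.04194857916104), ('wrist', 336.9012178619756, 290.73071718538563)) [ 0.5864 -0.0104  0.108 ] [0.0009, 0.0009]
tip predicted [0.5654 0.0122 0.1623]
[[ 0.0002 -0.9519 -0.3063  0.0793]
 [ 1.      0.0001  0.0003 -0.0001]
 [-0.0002 -0.3063  0.9519 -0.1657]
 [ 0.      0.      0.      1.    ]]
[ 0.5858 -0.0096  0.112 ]
[ 0.5584 -0.0178  0.112 ]
[0.573  0.0367 0.112 ]
[0.5453 0.0376 0.112 ]
```

The tips triangulate to z≈0.1865 with the TCP at 0.170, so they are about 16 mm behind the reported TCP when shut, not 8 mm ahead. The cassette hasn't moved. I'll regrasp about 28 mm lower.

```bash
python3 -m pendant '[[0,0,0,0,0,0],[0,0,0,0,0,0],[0,0,0,0,0,0],[0,0,0,0,0,0],[0,0,-0.1,0,0,0],[0,0,-0.1,0,0,0],[0,0,-0.1,0,0,0],[0,0,-0.1,0,0,0],[0,0,-0.08,0,0,0],[0,0,-0.06,0,0,0]]' 1
```

```text
time_s: 8.05
eef_pos: [0.5654, 0.0122, 0.0617]
eef_rot: [-0.0, 0.598, 0.801, -0.0]
wrist_force: [-0.8, 0.0, 0.6]
opening: 0.996
grasp_force: 0.0
```

```bash
python3 -m pendant '[[0,0,0,0,0,0],[0,0,0,0,0,0],[0,0,0,0,0,0],[0,0,0,0,0,0],[0,0,0,0,0,0],[0,0,0,0,0,0],[0,0,0,0,0,0],[0,0,0,0,0,0],[0,0,0,0,0,0],[0,0,0,0,0,0]]' -1
```

```text
time_s: 9.3
eef_pos: [0.5661, 0.012, 0.0635]
eef_rot: [0.001, 0.598, 0.801, 0.0]
wrist_force: [-1.7, -0.4, 5.8]
opening: 0.357
grasp_force: 59.6
```

```bash
python3 -m pendant '[[0,0,0.1,0,0,0],[0,0,0.15,0,0,0],[0,0,0.15,0,0,0],[0,0,0.15,0,0,0],[0,0,0.15,0,0,0],[0,0,0.15,0,0,0],[0,0,0.15,0,0,0],[0,0,0.12,0,0,0],[0,0,0,0,0,0],[0,0,0,0,0,0]]' -1
```

```text
time_s: 10.55
eef_pos: [0.5648, 0.0124, 0.2849]
eef_rot: [-0.001, 0.598, 0.801, -0.0]
wrist_force: [0.6, -0.2, -1.7]
opening: 0.348
grasp_force: 59.4
```

```bash
python3 -m pendant '[[0,0.08,0,0,0,-0.04],[0,0.15,0,0,0,-0.042],[0,0.17,0,0,0,-0.042],[0,0.17,0,0,0,-0.042],[0,0.17,0,0,0,-0.042],[0,0.17,0,0,0,-0.042],[0,0.17,0,0,0,-0.042],[0,0.17,0,0,0,-0.042],[0,0.12,0,0,0,-0.04],[0,0.06,0,0,0,0]]' -1
```

```text
time_s: 11.8
eef_pos: [0.5645, 0.2992, 0.2842]
eef_rot: [-0.001, 0.804, 0.595, -0.002]
wrist_force: [0.1, -0.2, -1.8]
opening: 0.35
grasp_force: 59.3
```

```bash
python3 -m pendant '[[0,0,0,0,0,0],[0,0,0,0,0,0],[0,0,0,0,0,0],[0,0,0,0,0,0],[0,0,0,0,0,0],[0,0,0,0,0,0],[0,0,0,0,0,0],[0,0,0,0,0,0],[0,0,0,0,0,0],[0,0,0,0,0,0]]' -1
python3 - <<'E'
from h import *
import pickle
o=ctrl.get_obs(); print(o['eef_pos'],R.from_quat(np.roll(o['eef_rot'],-1)).as_matrix().round(3))
S={n:camera(n) for n in ('side','scene','wrist')}
pickle.dump((o,S),open('t.pkl','wb'))
cv2.imwrite('pics/m.png',np.hstack([cv2.resize(S['side']['color'][100:320,310:500],(389,450)),cv2.resize(S['scene']['color'][120:320,205:375],(382,450))]))
E
```

```text
time_s: 13.05
eef_pos: [0.5655, 0.2982, 0.2865]
eef_rot: [-0.0, 0.805, 0.594, 0.0]
wrist_force: [0.2, -0.2, -1.9]
opening: 0.353
grasp_force: 59.3
[0.5654718  0.29823792 0.28647324] [[ 0.294  0.956  0.   ]
 [ 0.956 -0.294  0.   ]
 [ 0.     0.    -1.   ]]
```

View pics/m.png

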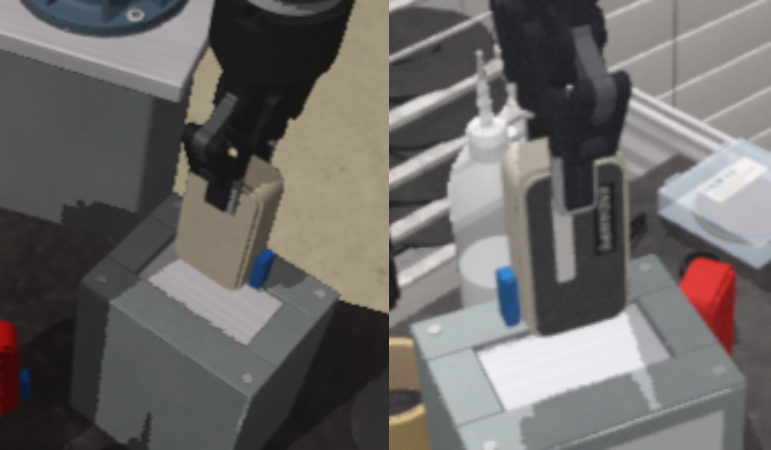

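The cassette hangs upright over the slot. Its bottom edges are at about (397,226)–(426,242) in side (back face) and (271,268)–(311,257) in scene (dark face).

```bash
python3 - <<'E'
from h import *
import pickle
np.set_printoptions(precision=4,suppress=True)
o,S=pickle.load(open('t.pkl','rb'))
for z in (.22,.226):
    a=[onz(S['side'],396.5,225.5,z),onz(S['side'],426.3,241.7,z)]; b=[onz(S['scene'],271.3,268.2,z),onz(S['scene'],311.4,257,z)]
    print(z,a,b,(sum(a)+sum(b))/4)
    e=(a[0]+a[1]-b[0]-b[1])/2; print('thick',np.linalg.norm(e[:2]),np.degrees(np.arctan2(e[1],e[0])))
E
```

```text
0.22 [array([0.5681, 0.2701, 0.22  ]), array([0.5791, 0.3217, 0.22  ])] [array([0.5679, 0.3193, 0.22  ]), array([0.5503, 0.268 , 0.22  ])] [0.5663 0.2948 0.22  ]
thick 0.014644372892246111 8.84551882587744
0.226 [array([0.5728, 0.271 , 0.226 ]), array([0.5837, 0.322 , 0.226 ])] [array([0.5626, 0.323 , 0.226 ]), array([0.5452, 0.2723, 0.226 ])] [0.566  0.2971 0.226 ]
thick 0.024374215026938914 -2.719563030386721
```

```bash
python3 -m pendant '[[0,0,-0.06,0,0,0],[0,0,-0.06,0,0,0],[0,0,-0.06,0,0,0],[0,0,-0.06,0,0,0],[0,0,-0.06,0,0,0],[0,0,-0.06,0,0,0],[0,0,-0.06,0,0,0],[0,0,-0.05,0,0,0],[0,0,-0.04,0,0,0],[0,0,0,0,0,0]]' -1
```

```text
time_s: 14.45
eef_pos: [0.565, 0.298, 0.1835]
eef_rot: [-0.0, 0.805, 0.594, -0.001]
wrist_force: [-0.4, -0.1, -1.6]
opening: 0.354
grasp_force: 59.2
```

```bash
python3 -m pendant '[[0,0,0,0,0,0],[0,0,0,0,0,0],[0,0,0,0,0,0],[0,0,0,0,0,0],[0,0,0,0,0,0],[0,0,0,0,0,0],[0,0,0.05,0,0,0],[0,0,0.1,0,0,0],[0,0,0.15,0,0,0],[0,0,0.15,0,0,0]]' 1
```

```text
time_s: 15.7
eef_pos: [0.5658, 0.2983, 0.2773]
eef_rot: [0.0, 0.805, 0.594, 0.001]
wrist_force: [-0.6, 0.4, -0.1]
opening: 0.996
grasp_force: 0.0
```

```bash
python3 -m pendant '[[0,0,0.15,0,0,0],[0,0,0.15,0,0,0],[0,0,0.1,0,0,0],[0,0,0,0,0,0],[0,0,0,0,0,0],[0,0,0,0,0,0],[0,0,0,0,0,0],[0,0,0,0,0,0],[0,0,0,0,0,0],[0,0,0,0,0,0]]' 1
python3 - <<'E'
from h import *
a=camera('side')['color'];b=camera('scene')['color']
cv2.imwrite('pics/n.png',np.hstack([cv2.resize(a[100:350,310:500],(380,500)),cv2.resize(b[150:430,205:375],(340,560))[:500]]))
E
```

```text
time_s: 16.95
eef_pos: [0.5655, 0.2982, 0.3545]
eef_rot: [-0.0, 0.805, 0.594, 0.0]
wrist_force: [0.1, -0.9, -0.2]
opening: 1.003
grasp_force: 0.0
```

View pics/n.png

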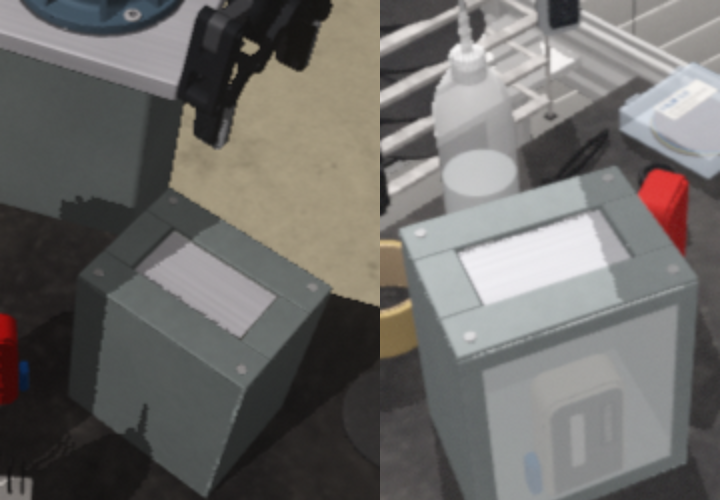

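The cassette is visible inside the box through the clear front, at about (578,420), and the flap is shut. The gripper is clear above.

```bash
python3 -c "
from bench import ctrl
print(ctrl.hand_in())"
```

```text
the job is handed in; nothing more can be done
None
```

The cassette was pushed through the flap and dropped inside the return box; the last picture shows the flap shut, no move went near the hex-key block, and the job was handed in after about 17 s (no verdict was returned).

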